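# Load the jigger into the bar caddy and hold the caddy up level

### The arm

A 6-joint arm with a two-finger parallel gripper is mounted at the origin on the work surface. World frame = base frame: x ahead of the robot, y to its left, z up, the work surface at z = 0. Lengths are in m, angles in rad, forces in N, time in s.
With the tool pointing down it reaches from about 0.325 to 0.75 m from the base axis. Payload 7.6 kg.
Tool frame: the origin (TCP) lies on the centre line of the jaws, within the pads' length; the fingertips stand 17 mm ahead of it and the grasp point (between the pads) lies 2 mm behind it; z points along the fingers, y is the line along which they close (so a half turn about z gives the same grasp; the last joint's range is limited). The gripper opens to 85 mm and grips with 20 to 120 N. Pads are 22 mm wide; open, the fingers measure 114 mm over their backs; the gripper's body (76 mm by 85 mm) begins 54 mm behind the grasp point. The pads swing forward as they close: fully open they stand 13 mm farther back than shut.
Start: joints at [-1.211, 0.052, 1.401, -0, 1.689, -0.07], TCP at [0.219, -0.477, 0.248] pointing down, gripper open.
Joint ranges: [-2.9, 2.9], [-0.91, 2.17], [0.12, 2.37], [-1.06, 4.2], [0.26, 2.73], [-2.93, 2.93]. Speed limits (rad/s): [2.57, 2.57, 3.01, 3.14, 3.14, 3.14].

### API

Orientations are given as a unit quaternion [w, x, y, z].
In Python, from cell import bot gives the robot as it stands. The module is installed in compiled form; this text tells all that it offers.
- The arm moves only by the tool move_arm, never from a script. Its argument "plan" is a list of rows, each a list of 4 numbers: the shift along the world's x, y, z each as a share of 0.1 m, from -1 to 1, then the turn about the world's z as a share of 60 degrees, from -1 to 1. In form: [[tx, ty, tz, twist], ...]. A call has 1 to 20 rows; each row is the pose to reach, as a shift and turn from the pose commanded when the call began; what a row does not reach only later rows make up. A row lasts 1/12 s, in which the tool goes at most 41.7 mm and 7.16 degrees, less where a joint would pass 70% of its speed; a pose out of reach is approached as far as the arm can. A call with a number of a shift or a turn outside -1 to 1 is refused whole. A call with a gripper value outside its range is refused whole. "hand" is the opening, from -1 (shut) to 1 (fully open), set as the call begins (left out, the last holds). The fingers move at their own pace and stop on an object; the grip force is fixed at half the most. Time passes only in rows, so rows that repeat a pose let the fingers close. It gives the time, the measured TCP pose, the force, the opening and the grip force at its end, in the units of the state.
- bot.get_state(): the state, without advancing time (a new reading comes with each control period).
- bot.grab_frame(name): name is "scene" or "top"; returns a dict with "image" (480x640x3 uint8, red, green, blue), "range_z" (480x640 float32, m along the optical axis (not along the pixel's ray), 0 where there is no reading), "fovy" (degrees; the focal length in pixels is half the picture's height over the tangent of half this angle, whatever the lens; pixels are square), "cx", "cy" (the principal point, pixels), "rvec" (rotation vector, rad) and "tvec" (3), from world to camera coordinates, as OpenCV has them. Camera axes: x right, y down, z forward; pixel columns grow to the right and rows downward; lengths in m; the calibration is good to about 2 mm. A picture is of the moment at which its call begins.
- bot.sign_off(): hands the job in; it is judged then, once.
The state is a dict: "t": time; "qpos": joint angles; "qvel": joint speeds; "joint_efforts": joint torques, N m; "position": TCP position; "ee_rot": TCP orientation; "contact_force": force on the tool from outside, world axes, zero at the start; "moment": the same for the moment, N m; "grip_width": finger opening in m; "grip_force": force on a finger pad.
Only numpy, scipy, OpenCV 4.12 (cv2) and the standard library are available. Lean on these libraries where they do the work, as an engineer would, in place of code of your own. Each camera call takes 0.05 s, during which the arm holds its last target. There are 200 camera calls.

### The job

Take the steel jigger (the hourglass-shaped bar measure) out of the metal bin and stand it upright in the empty half of the wooden caddy (the half without the jar) and let go of it. Then take the caddy by its handle bar, lift it straight up about 12 cm clear of the trolley, keeping it level, and finish while still holding it there, steady and level, with the jigger and the jar standing in it and nothing but the gripper carrying it. Leave everything else where it is.

Things in the scene. Friction and masses are not known exactly. Their poses are not given: they have to be found in the camera images.
- jigger: Stainless bar measure shaped like an hourglass, 80 mm high, standing upright among two other things in the bin. Foot cup 40 mm across (height 0 to 20 mm), waist 22 mm across (32 to 36 mm), open upper cup with straight sides 40 mm across (48 to 80 mm, wall 3 mm): grip it there. Origin: centre of its underside, z up. About 140 g, varies.
- bin: Open-topped aluminium bin, fixed to the trolley, 160 mm (its x) by 250 mm (its y) by 60 mm high, walls and floor 5 mm. Jigger, stopper and shot glass stand in it in a row along its y axis, about 75 mm apart, in any order. Origin: centre of its underside, z up.
- caddy: Loose wooden caddy: tray 240 (its x) by 120 mm (its y), floor 10 mm thick, lip 6 mm thick with its top 24 mm above the underside; a handle bar over the middle, along y, parts it in two halves. The jar stands in the +x half (about x = +72 mm); the -x half (x = -8 to -114 mm) is empty. Origin: centre of the underside, z up. About 420 g without load, varies.
- caddy_bar (a point): Centre of the caddy's flat-sided wooden handle bar: 16 mm thick (caddy x), 112 mm long (caddy y), 26 mm high, 127 mm above the caddy's underside; it spans two posts 12 mm square at y = -47 and +47 mm. Axes as the caddy's.
- caddy_empty (a point): Point on the caddy's floor in the empty half, at x = -72 mm, 10 mm above the underside: a good place for the jigger's foot, with room for a gripper beside the bar. Axes as the caddy's.
- jar: Closed round jar of clear glass with steel cap, 54 mm across, 70 mm high, about 160 g, standing loose in the +x half of the caddy; it stays there. Origin: centre of its underside.
- stopper: Cork carafe stopper with a bulb 42 mm across, 56 mm high, standing in the bin; leave it there. Origin: centre of its underside.
- shotglass: Straight small glass, 46 mm across, 55 mm high, standing in the bin; leave it there. Origin: centre of its underside.
- shelf: Low fixed perforated white shelf along the far edge, 130 mm deep (x), 840 mm long (y), top at 70 mm; on it lie a spoon and a strainer, and at its left end (+y) stands a fixed pick dispenser 65 mm high. Origin: centre of its underside.
- barspoon: Slim steel bar spoon 240 mm long lying along the shelf.
- strainer: Round flat steel strainer, 84 mm across with a 100 mm handle, lying on the shelf.
- squeezer: Silicone citrus squeezer bowl, 84 mm across, 32 mm high, on the trolley at the robot's right. Origin: centre of its underside.
- carafe: Empty glass carafe, 90 mm across, 190 mm high, on the trolley at the robot's left, farther out. Origin: centre of its underside.
Mind the look-alikes: they are no part of the job. Of the things like the squeezer, leave any that is purple; of the rest the larger one is meant.

How it is judged:
By the outcome, as a careful person would: the job done as asked, in the order asked, and still so for the second after the job is handed in, while the arm keeps its last pose, push and grip.
It also fails if it takes over 59 s, if anything falls off the work surface, if the arm or the gripper's body presses on something with over 40 N, if the wrist force passes 120 N, or if a joint passes its speed limit or range.

## Working session

There is one attempt and no reset: what is moved stays moved. The work goes in short steps, Python scripts to look and compute and a tool call to move; the robot and the scene stay as the last step left them, time stands still between calls to the robot, and variables do not carry over. Pictures are saved under pics/ and viewed, at most 10 in all, crops included, and the job is handed in when it is done.

Besides the shell and the picture viewer there is one more tool, called after ">>>" as a command line: name --pt "numbers of a row" for each row, then --argument value for the rest. move_arm: Moves the arm, as the interface text tells. Its arguments: {"type":"object","properties":{"plan":{"type":"array"},"hand":{"type":"number"}},"required":["plan"]}

```bash
mkdir -p pics
cat > h.py <<'E'
import numpy as np, cv2
from cell import bot
def grab(n):
    f=bot.grab_frame(n); f['R']=cv2.Rodrigues(np.array(f['rvec'],float))[0]; f['t']=np.array(f['tvec'],float).ravel()
    f['f']=240/np.tan(np.radians(f['fovy'])/2); return f
def cloud(f):
    v,u=np.mgrid[0:480,0:640]; z=f['range_z']
    c=np.stack([(u-f['cx'])/f['f']*z,(v-f['cy'])/f['f']*z,z],-1)
    return (c-f['t'])@f['R']
def ray(f,u,v,h):
    d=np.array([(u-f['cx'])/f['f'],(v-f['cy'])/f['f'],1])@f['R']; o=-f['t']@f['R']
    return o+d*(h-o[2])/d[2]
def proj(f,p):
    c=f['R']@np.array(p)+f['t']; return c[:2]/c[2]*f['f']+[f['cx'],f['cy']]
def save(f,n): cv2.imwrite('pics/'+n,f['image'][:,:,::-1])
E
python3 - <<'E'
from h import *
s=bot.get_state(); print(s['t'],s['position'],s['ee_rot'],s['grip_width'])
for n in('scene','top'):
    f=grab(n); save(f,n+'0.png'); print(n,f['fovy'],f['cx'],f['cy'],-f['t']@f['R'],f['R'][2], (f['range_z']>0).mean())
    np.save(n+'0.npy',f,allow_pickle=True)
E
```

```text
0.0 [ 0.21867746 -0.47698843  0.24745117] [-7.96672285e-04  9.77001641e-01  2.13230262e-01 -1.20918069e-04] 0.08521343271203176
scene 52.34720746826879 326.6792756704088 237.47717730665912 [ 1.27642999 -0.56933367  0.98716824] [-0.53875122  0.45498095 -0.70904122] 0.9922233072916666
top 47.57357805350478 318.22870565305624 226.28306755630106 [ 0.51508354 -0.00711532  1.45477014] [ 0.06320817  0.00314904 -0.9979954 ] 0.99611328125
```

View pics/scene0.png

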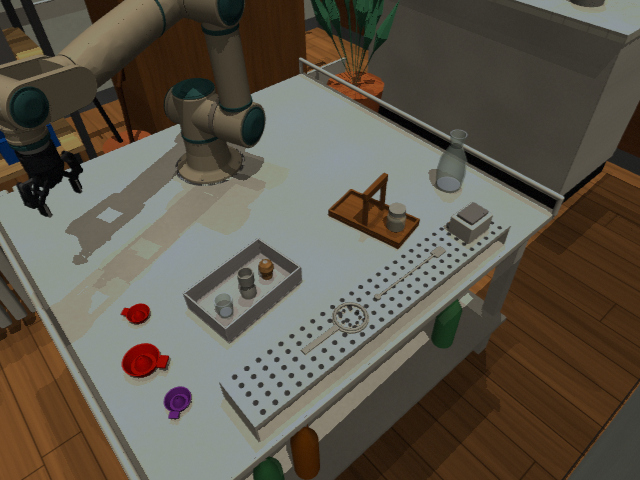

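View pics/top0.png

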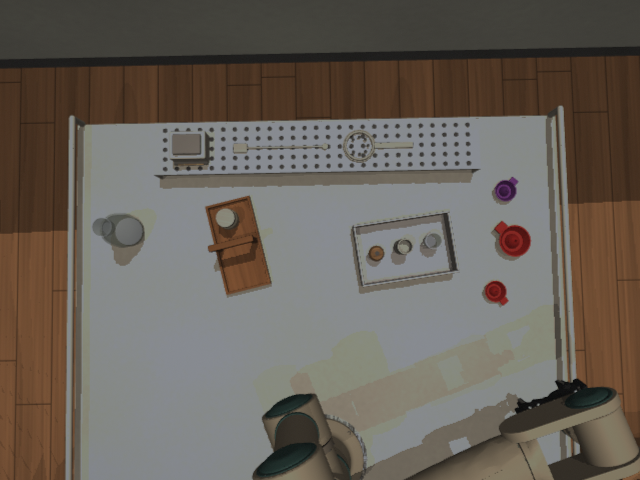

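The scene view shows the jigger (246,283) between the shot glass (223,305) and the cork (266,267). The top view has it at about (403,246). The caddy is at top (238,245), with its jar at (226,218) on the far side and the empty half towards the robot.

Run:
```python
from h import *
F={n:np.load(n+'0.npy',allow_pickle=True).item() for n in('scene','top')}
C={n:cloud(F[n]) for n in F}
def reg(n,u0,u1,v0,v1,lo,hi,lab):
    p=C[n][v0:v1,u0:u1].reshape(-1,3); p=p[(p[:,2]>lo)&(p[:,2]<hi)]
    if len(p)<4: print(n,lab,len(p));return p
    c,r=cv2.minEnclosingCircle(p[:,:2].astype(np.float32)); print(n,lab,len(p),'med',np.median(p,0).round(4),'circ',np.round(c,4),round(r,4),'zmax',p[:,2].max().round(4)); return p
reg('top',390,418,232,262,.07,.11,'jig'); reg('scene',234,260,262,302,.07,.11,'jig')
reg('top',365,388,242,266,.045,.08,'cork'); reg('scene',257,276,256,280,.05,.08,'cork')
reg('top',420,445,230,252,.045,.08,'shot');
reg('top',214,240,205,232,.07,.12,'jar'); reg('scene',385,410,200,235,.07,.12,'jar')
for n,b in(('top',(200,270,190,300)),('scene',(325,425,170,245))):
    p=reg(n,*b,.115,.17,'bar')
    r=cv2.minAreaRect(p[:,:2].astype(np.float32)); print(' bar rect',np.round(r[0],4),np.round(r[1],4),r[2], np.percentile(p[:,2],[5,50,95]).round(4))
    d=np.linalg.svd(p[:,:2]-p[:,:2].mean(0),full_matrices=False)[2][0]; print(' dir',np.degrees(np.arctan2(d[1],d[0])))
# caddy tray
hsv=cv2.cvtColor(F['top']['image'],cv2.COLOR_RGB2HSV); m=np.zeros((480,640),bool); m[190:300,200:275]=1
m&=(hsv[...,1]>90)&(hsv[...,0]<25); P=C['top'][m]; 
q=P[(P[:,2]<.035)&(P[:,2]>.004)]; r=cv2.minAreaRect(q[:,:2].astype(np.float32)); print('tray',np.round(r[0],4),np.round(r[1],4),r[2], np.percentile(q[:,2],[5,50,95]))
# bin walls
p=C['top'][200:295,340:465].reshape(-1,3); p=p[(p[:,2]>.05)&(p[:,2]<.068)]; r=cv2.minAreaRect(p[:,:2].astype(np.float32)); print('bin',np.round(r[0],4),np.round(r[1],4),r[2],np.median(p[:,2]))
o=[np.hstack([cv2.resize(F['top']['image'][200:300,340:470],None,fx=3,fy=3),cv2.resize(F['top']['image'][190:290,200:275],None,fx=3,fy=3)]),
   np.hstack([cv2.resize(F['scene']['image'][230:330,180:310],None,fx=3,fy=3),cv2.resize(F['scene']['image'][160:260,340:415],None,fx=3,fy=3)])]
cv2.imwrite('pics/crop.png',np.vstack(o)[:,:,::-1])
```

```text
top jig 76 med [ 0.5481 -0.2216  0.0822] circ [ 0.5485 -0.2207] 0.0204 zmax 0.0897
scene jig 167 med [ 0.5505 -0.2193  0.08  ] circ [ 0.5484 -0.2199] 0.0222 zmax 0.0885
top cork 151 med [ 0.5322 -0.15    0.0547] circ [ 0.5318 -0.1516] 0.0201 zmax 0.0649
scene cork 109 med [ 0.538  -0.1539  0.0558] circ [ 0.5334 -0.1517] 0.0176 zmax 0.0639
top shot 109 med [ 0.5608 -0.3025  0.0578] circ [ 0.5624 -0.2979] 0.0228 zmax 0.0672
top jar 282 med [0.6277 0.2332 0.0785] circ [0.6286 0.2334] 0.0243 zmax 0.086
scene jar 194 med [0.6332 0.23   0.0796] circ [0.6298 0.233 ] 0.0264 zmax 0.0854
top bar 333 med [0.5612 0.2087 0.1375] circ [0.5593 0.2101] 0.0561 zmax 0.1453
 bar rect [0.5611 0.2105] [0.0164 0.112 ] 13.129488945007324 [0.1269 0.1375 0.1427]
 dir -76.70106804126677
scene bar 295 med [0.5678 0.2016 0.137 ] circ [0.5651 0.2101] 0.0565 zmax 0.1451
 bar rect [0.5632 0.2096] [0.019  0.1126] 12.939590454101562 [0.1191 0.137  0.1423]
 dir 101.71810145479206
tray [0.561  0.2121] [0.2394 0.1231] 13.339941024780273 [0.00528103 0.01005555 0.02505861]
bin [ 0.5429 -0.2269] [0.16   0.2518] 7.7078776359558105 0.05776397351904534
```

View pics/crop.png

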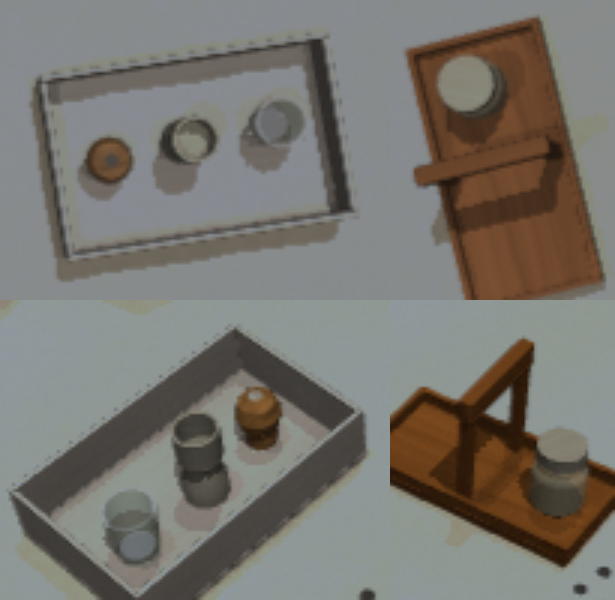

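>>> move_arm --pt "1 0.8 0 1" --pt "1 0.8 0 1" --pt "1 0.8 0 1" --pt "1 0.8 0 1" --pt "1 0.8 0 1" --pt "1 0.8 0 1" --pt "1 0.8 0 1" --pt "1 0.8 0 1" --pt "1 0.8 0 1" --pt "1 0.8 0 1" --hand 1

```text
t: 0.93
position: [0.3187, -0.3971, 0.2479]
ee_rot: [-0.0, 0.739, 0.674, 0.0]
contact_force: [-0.2, -0.2, 0.2]
grip_width: 0.0857
grip_force: 0.0
```

>>> move_arm --pt "1 0.8 0 0.3" --pt "1 0.8 0 0.3" --pt "1 0.8 0 0.3" --pt "1 0.8 0 0.3" --pt "1 0.8 0 0.3"

```text
t: 1.35
position: [0.4201, -0.3157, 0.2479]
ee_rot: [-0.0, 0.624, 0.781, 0.0]
contact_force: [-0.5, -1.1, -0.5]
grip_width: 0.0856
grip_force: 0.0
```

>>> move_arm --pt "1 0.9 0 0" --pt "1 0.9 0 0" --pt "1 0.9 0 0" --pt "1 0.9 0 0" --pt "1 0.9 0 0" --pt "1 0.9 0 0"

```text
t: 1.85
position: [0.5181, -0.2282, 0.248]
ee_rot: [-0.0, 0.626, 0.78, -0.0]
contact_force: [0.3, -0.4, -0.2]
grip_width: 0.0852
grip_force: 0.0
```

>>> move_arm --pt "0.15 0.03 -0.4 0" --pt "0.3 0.07 -0.8 0" --pt "0.3 0.07 -0.95 0" --pt "0.3 0.07 -0.95 0" --pt "0.3 0.07 -0.95 0"

```text
t: 2.27
position: [0.5474, -0.2218, 0.1531]
ee_rot: [-0.001, 0.626, 0.78, -0.0]
contact_force: [0.7, 0.5, 0.9]
grip_width: 0.0855
grip_force: 0.0
```

Run:
```python
from h import *
print(bot.get_state()['position'])
f=grab('scene'); c=f['image'][200:350,150:350]; cv2.imwrite('pics/s1.png',cv2.resize(c,None,fx=4,fy=4)[:,:,::-1])
```

```text
[ 0.54744463 -0.22182092  0.1531044 ]
```

View pics/s1.png

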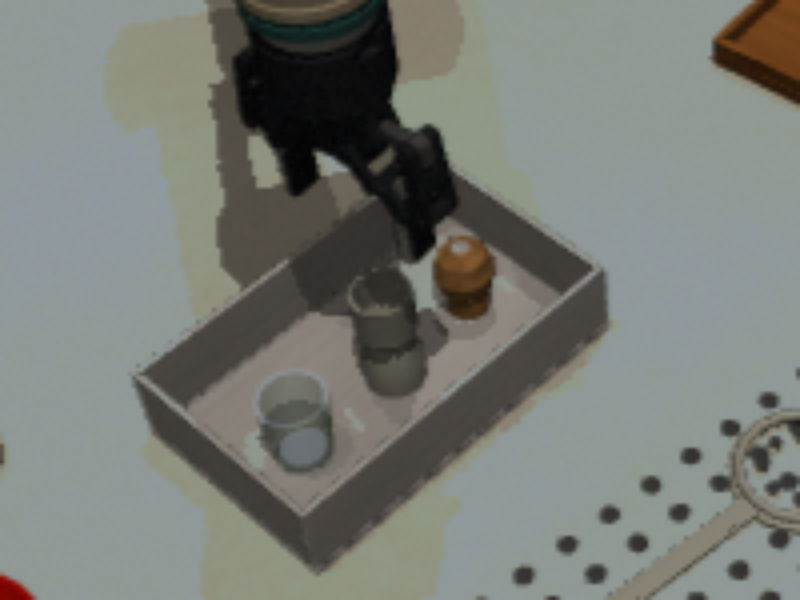

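The open jaws straddle the jigger (about 385,320 in the crop), closing across the row and clear of its neighbours. I'm descending to grip.

>>> move_arm --pt "0 0 -0.2 0" --pt "0 0 -0.4 0" --pt "0 0 -0.6 0" --pt "0 0 -0.75 0" --pt "0 0 -0.83 0" --pt "0 0 -0.83 0" --pt "0 0 -0.83 0"

```text
t: 2.9
position: [0.5493, -0.2211, 0.0724]
ee_rot: [0.001, 0.625, 0.78, 0.0]
contact_force: [1.2, 0.3, 1.1]
grip_width: 0.0852
grip_force: 0.0
```

>>> move_arm --pt "0 0 0 0" --pt "0 0 0 0" --pt "0 0 0 0" --pt "0 0 0 0" --pt "0 0 0 0" --pt "0 0 0 0" --pt "0 0 0 0" --pt "0 0 0 0" --pt "0 0 0 0" --pt "0 0 0 0" --hand -1

```text
t: 3.73
position: [0.5494, -0.2205, 0.0715]
ee_rot: [0.001, 0.625, 0.781, 0.0]
contact_force: [0.2, -0.3, 5.6]
grip_width: 0.0387
grip_force: 60.6
```

>>> move_arm --pt "0 0 0.1 0" --pt "0 0 0.25 0" --pt "0 0 0.45 0" --pt "0 0 0.65 0" --pt "0 0 0.85 0" --pt "0 0 1 0" --pt "0 0 1 0" --pt "0 0 1 0"

```text
t: 4.4
position: [0.5489, -0.2203, 0.1706]
ee_rot: [0.0, 0.625, 0.781, 0.0]
contact_force: [-0.0, 0.4, -2.0]
grip_width: 0.0386
grip_force: 60.6
```

>>> move_arm --pt "0 0 0.15 0" --pt "0 0.1 0.35 0" --pt "-0.1 0.25 0.55 0" --pt "-0.2 0.45 0.6 0" --pt "-0.3 0.65 0.6 0" --pt "-0.4 0.85 0.6 0" --pt "-0.5 1 0.6 0"

```text
t: 4.98
position: [0.4976, -0.1187, 0.2282]
ee_rot: [-0.002, 0.625, 0.781, -0.0]
contact_force: [0.6, 0.1, -1.6]
grip_width: 0.0384
grip_force: 60.7
```

>>> move_arm --pt "0 0.2 0 0" --pt "0 0.4 0 0" --pt "0 0.6 0 0" --pt "0 0.8 0 0" --pt "0 1 0 0"

```text
t: 5.4
position: [0.498, -0.0193, 0.2282]
ee_rot: [-0.001, 0.625, 0.781, -0.001]
contact_force: [0.1, 0.2, -2.1]
grip_width: 0.0379
grip_force: 60.8
```

>>> move_arm --pt "0 0.2 0 0" --pt "0 0.4 0 0" --pt "0 0.6 0 0" --pt "0 0.8 0 0" --pt "0 1 0 0"

```text
t: 5.82
position: [0.498, 0.0807, 0.2282]
ee_rot: [-0.001, 0.625, 0.781, -0.001]
contact_force: [-0.5, 0.5, -1.8]
grip_width: 0.0384
grip_force: 60.8
```

>>> move_arm --pt "0 0.2 0 0" --pt "0 0.4 0 0" --pt "0 0.6 0 0.01" --pt "0 0.8 0 0.01" --pt "0 0.95 0 0.01" --pt "0 1 0 0.01" --pt "0 1 0 0.01" --pt "0 1 0 0.01" --pt "0 1 0 0.01"

```text
t: 6.57
position: [0.4987, 0.1788, 0.2297]
ee_rot: [-0.0, 0.621, 0.784, -0.001]
contact_force: [-0.3, -0.3, -1.7]
grip_width: 0.0386
grip_force: 60.8
```

Run:
```python
from h import *
s=bot.get_state();print(s['position'],s['ee_rot'],s['grip_width'],s['grip_force'])
f=grab('scene'); c=f['image'][120:270,280:480]; cv2.imwrite('pics/s2.png',cv2.resize(c,None,fx=4,fy=4)[:,:,::-1])
# jigger bottom / caddy recheck
P=cloud(f); p=P[160:260,320:430].reshape(-1,3); p=p[(p[:,2]>.115)&(p[:,2]<.145)]
p=p[np.hypot(p[:,0]-.56,p[:,1]-.21)<.065]; r=cv2.minAreaRect(p[:,:2].astype(np.float32)); print(r)
# jigger: points around tcp, below fingertips
x=s['position']; q=P.reshape(-1,3); q=q[(np.hypot(q[:,0]-x[0],q[:,1]-x[1])<.035)&(q[:,2]<x[2]-.02)&(q[:,2]>x[2]-.1)]
for a in np.arange(-.09,-.02,.01):
    w=q[(q[:,2]>x[2]+a)&(q[:,2]<x[2]+a+.01)]; print(round(a,2),len(w),w[:,:2].mean(0) if len(w) else '', q[:,2].min()-x[2])
```

```text
[0.4987327  0.17881031 0.22973853] [-1.49772731e-04  6.21337182e-01  7.83543123e-01 -5.08703956e-04] 0.038619097874270446 60.830715000629425
((0.5643944144248962, 0.21129387617111206), (0.020252248272299767, 0.11497870832681656), 10.776582717895508)
-0.09 0  -0.06686741758942213
-0.08 0  -0.06686741758942213
-0.07 25 [0.50828665 0.16924882] -0.06686741758942213
-0.06 43 [0.50908896 0.1703261 ] -0.06686741758942213
-0.05 65 [0.50614684 0.17177622] -0.06686741758942213
-0.04 44 [0.5041353  0.17365186] -0.06686741758942213
-0.03 10 [0.50767532 0.17070651] -0.06686741758942213
```

View pics/s2.png

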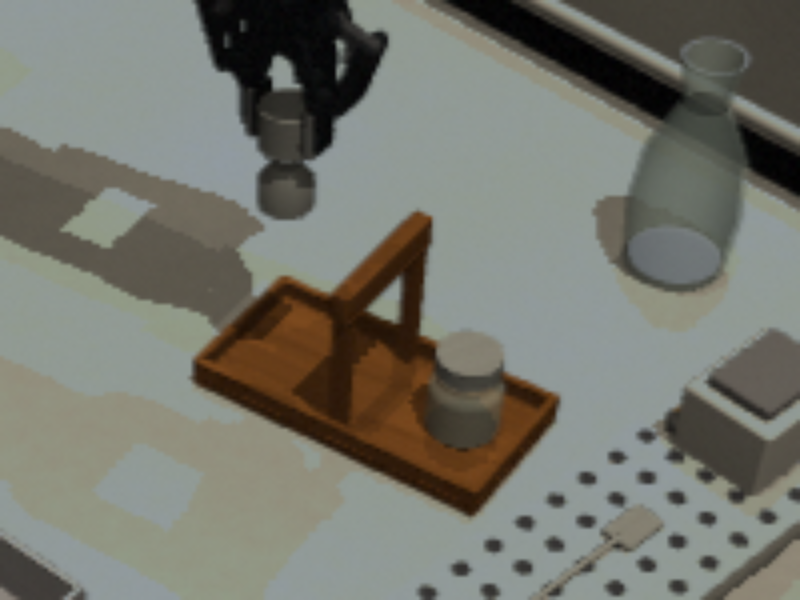

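The jigger hangs upright in the jaws, its foot about 67 mm below the TCP, and the caddy is undisturbed. Next I lower it over the empty half.

>>> move_arm --pt "-0.08 0.15 -0.1 0" --pt "-0.08 0.15 -0.3 0" --pt "-0.08 0.15 -0.5 0" --pt "-0.08 0.15 -0.7 0" --pt "-0.08 0.15 -0.9 0" --pt "-0.08 0.15 -1 0" --pt "-0.08 0.15 -1 0" --pt "-0.08 0.15 -1 0" --pt "-0.08 0.15 -1 0"

```text
t: 7.37
position: [0.4916, 0.1947, 0.1319]
ee_rot: [0.001, 0.621, 0.784, 0.001]
contact_force: [-0.0, -0.7, -1.1]
grip_width: 0.0386
grip_force: 60.8
```

>>> move_arm --pt "0 0 -0.1 0" --pt "0 0 -0.2 0" --pt "0 0 -0.3 0" --pt "0 0 -0.4 0" --pt "0 0 -0.45 0" --pt "0 0 -0.48 0" --pt "0 0 -0.48 0" --pt "0 0 -0.48 0" --pt "0 0 -0.48 0"

```text
t: 8.12
position: [0.4911, 0.1949, 0.0829]
ee_rot: [0.0, 0.621, 0.784, 0.0]
contact_force: [-0.1, 0.1, -1.6]
grip_width: 0.0385
grip_force: 60.8
```

>>> move_arm --pt "0 0 -0.01 0" --pt "0 0 -0.02 0" --pt "0 0 -0.03 0" --pt "0 0 -0.04 0" --pt "0 0 -0.04 0" --pt "0 0 -0.04 0"

```text
t: 8.62
position: [0.4908, 0.1947, 0.0783]
ee_rot: [-0.0, 0.621, 0.784, -0.0]
contact_force: [0.3, 0.0, -1.8]
grip_width: 0.0383
grip_force: 60.8
```

>>> move_arm --pt "0 0 -0.005 0" --pt "0 0 -0.01 0" --pt "0 0 -0.015 0" --pt "0 0 -0.015 0" --pt "0 0 -0.015 0"

```text
t: 9.03
position: [0.4908, 0.1947, 0.0768]
ee_rot: [-0.0, 0.621, 0.784, -0.0]
contact_force: [0.9, 0.3, -1.1]
grip_width: 0.0385
grip_force: 60.8
```

>>> move_arm --pt "0 0 -0.005 0" --pt "0 0 -0.01 0" --pt "0 0 -0.01 0" --pt "0 0 -0.01 0"

```text
t: 9.37
position: [0.4909, 0.1948, 0.0764]
ee_rot: [0.0, 0.621, 0.784, 0.0]
contact_force: [-2.2, -0.9, 5.3]
grip_width: 0.0385
grip_force: 61.4
```

The foot is on the caddy floor (vertical force jumped to +5 N). I'll open partway so the fingers stay clear of the bar.

>>> move_arm --pt "0 0 0 0" --pt "0 0 0 0" --pt "0 0 0 0" --pt "0 0 0 0" --pt "0 0 0 0" --pt "0 0 0 0" --hand 0.35

```text
t: 9.87
position: [0.4908, 0.1947, 0.0757]
ee_rot: [0.0, 0.621, 0.784, -0.0]
contact_force: [0.5, 0.5, -0.9]
grip_width: 0.0575
grip_force: 0.0
```

>>> move_arm --pt "0 0 0.1 0" --pt "0 0 0.25 0" --pt "0 0 0.5 0" --pt "0 0 0.8 0" --pt "0 0 1 0" --pt "0 0 1 0" --pt "0 0 1 0"

```text
t: 10.45
position: [0.4914, 0.1949, 0.1778]
ee_rot: [0.001, 0.621, 0.784, 0.001]
contact_force: [-1.1, 0.1, -0.3]
grip_width: 0.0574
grip_force: 0.0
```

>>> move_arm --pt "0 0 0.3 0" --pt "0 0 0.5 0" --pt "0 0 0.5 0" --pt "0 0 0.5 0" --hand 1

```text
t: 10.78
position: [0.4909, 0.1947, 0.2258]
ee_rot: [0.0, 0.621, 0.784, 0.0]
contact_force: [-0.5, -0.6, -1.1]
grip_width: 0.0855
grip_force: 0.0
```

Run:
```python
from h import *
s=bot.get_state();print(s['t'],s['position'],s['ee_rot'],s['grip_width'])
f=grab('scene'); c=f['image'][120:270,280:480]; cv2.imwrite('pics/s3.png',cv2.resize(c,None,fx=4,fy=4)[:,:,::-1])
for n in('scene','top'):
    g=f if n=='scene' else grab(n); P=cloud(g).reshape(-1,3)
    p=P[(np.hypot(P[:,0]-.562,P[:,1]-.21)<.065)&(P[:,2]>.118)&(P[:,2]<.146)]
    print(n,len(p),cv2.minAreaRect(p[:,:2].astype(np.float32)) if len(p)>5 else '',p[:,2].max() if len(p) else '')
    p=P[(np.hypot(P[:,0]-.491,P[:,1]-.194)<.04)&(P[:,2]>.075)&(P[:,2]<.1)]; print('jig',len(p),cv2.minEnclosingCircle(p[:,:2].astype(np.float32)) if len(p)>3 else '')
```

```text
10.7833 [0.49086885 0.1947447  0.22583717] [1.99274830e-04 6.20989832e-01 7.83818552e-01 2.57370931e-04] 0.0854950514059404
scene 285 ((0.563416063785553, 0.21188905835151672), (0.018058814108371735, 0.11455024778842926), 11.99587631225586) 0.145730958508109
jig 129 ((0.49107682704925537, 0.1954500675201416), 0.024169541895389557)
top 177 ((0.561315655708313, 0.21093757450580597), (0.016020815819501877, 0.11227733641862869), 12.76438045501709) 0.14507579789804395
jig 2
```

View pics/s3.png

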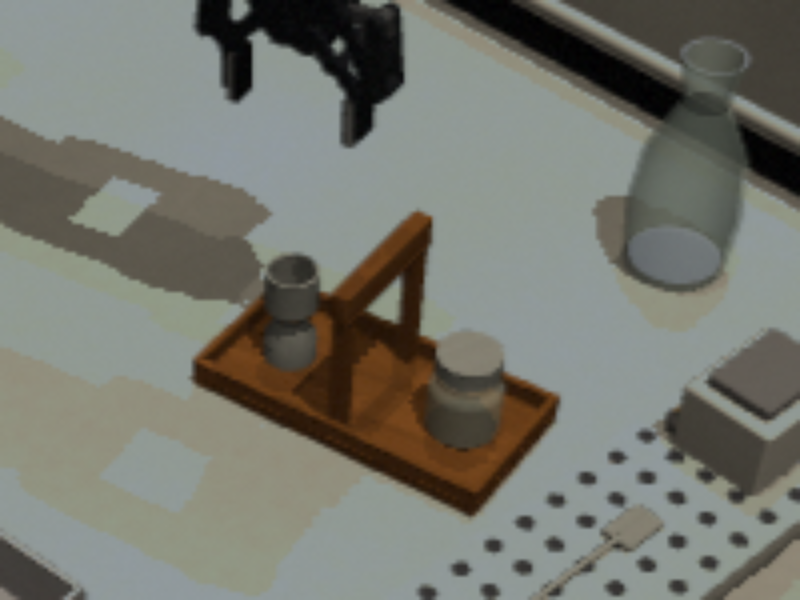

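The jigger stands upright in the empty half and the jar is in place. The jaws are clear, so I'm moving over the bar and down onto it.

>>> move_arm --pt "0.2 0.05 0 0" --pt "0.4 0.1 0 0" --pt "0.6 0.14 0 0" --pt "0.71 0.16 0 0" --pt "0.71 0.16 0 0" --pt "0.71 0.16 -0.2 0" --pt "0.71 0.16 -0.4 0" --pt "0.71 0.16 -0.4 0" --pt "0.71 0.16 -0.4 0"

```text
t: 11.63
position: [0.5604, 0.2104, 0.184]
ee_rot: [-0.001, 0.621, 0.784, -0.002]
contact_force: [-0.5, 0.0, 0.6]
grip_width: 0.0851
grip_force: 0.0
```

>>> move_arm --pt "0 0 -0.15 0" --pt "0 0 -0.3 0" --pt "0 0 -0.45 0" --pt "0 0 -0.55 0" --pt "0 0 -0.6 0" --pt "0 0 -0.6 0" --pt "0 0 -0.6 0" --pt "0 0 -0.6 0"

```text
t: 12.3
position: [0.5623, 0.2109, 0.1272]
ee_rot: [0.001, 0.621, 0.784, 0.001]
contact_force: [-0.3, 0.4, -0.0]
grip_width: 0.0852
grip_force: 0.0
```

>>> move_arm --pt "0 0 0 0" --pt "0 0 0 0" --pt "0 0 0 0" --pt "0 0 0 0" --hand -0.3

```text
t: 12.63
position: [0.5619, 0.2108, 0.1261]
ee_rot: [0.0, 0.621, 0.784, 0.0]
contact_force: [0.2, -0.1, 0.2]
grip_width: 0.0389
grip_force: 0.0
```

Run:
```python
from h import *
s=bot.get_state();print(s['t'],s['position'],s['contact_force'],s['grip_width'],s['grip_force'])
f=grab('scene'); c=f['image'][120:270,280:480]; cv2.imwrite('pics/s4.png',cv2.resize(c,None,fx=4,fy=4)[:,:,::-1])
```

```text
12.6333 [0.56188121 0.21075954 0.12606869] [ 0.23718274 -0.14836709  0.18585509] 0.03892068763741317 0.0
```

View pics/s4.png

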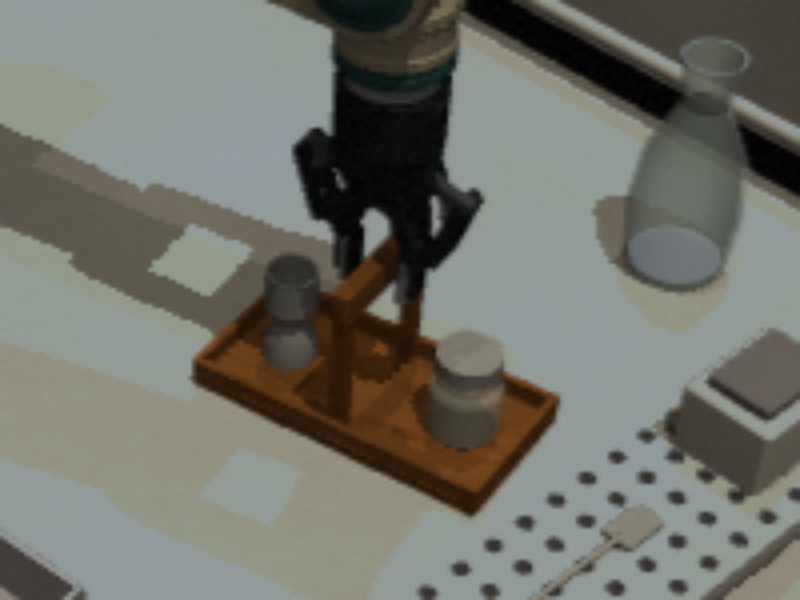

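The fingers (350,255) and (408,275) straddle the bar evenly at its middle. Closing now.

>>> move_arm --pt "0 0 0 0" --pt "0 0 0 0" --pt "0 0 0 0" --pt "0 0 0 0" --pt "0 0 0 0" --pt "0 0 0 0" --pt "0 0 0 0" --pt "0 0 0 0" --hand -1

```text
t: 13.35
position: [0.562, 0.2108, 0.1262]
ee_rot: [0.0, 0.621, 0.784, 0.0]
contact_force: [1.9, 0.8, 3.5]
grip_width: 0.0152
grip_force: 60.1
```

>>> move_arm --pt "0 0 0.02 0" --pt "0 0 0.05 0" --pt "0 0 0.09 0" --pt "0 0 0.14 0" --pt "0 0 0.19 0" --pt "0 0 0.24 0" --pt "0 0 0.28 0" --pt "0 0 0.3 0" --pt "0 0 0.3 0" --pt "0 0 0.3 0" --pt "0 0 0.3 0"

```text
t: 14.27
position: [0.5616, 0.2107, 0.1554]
ee_rot: [-0.0, 0.621, 0.784, -0.0]
contact_force: [0.3, -0.1, -9.0]
grip_width: 0.0148
grip_force: 58.6
```

```bash
cat > lv.py <<'E'
from h import *
s=bot.get_state();print(s['t'],s['position'],s['contact_force'],s['moment'],s['grip_width'],s['grip_force'])
f=grab('scene'); P=cloud(f); hsv=cv2.cvtColor(f['image'],cv2.COLOR_RGB2HSV)
m=(hsv[...,1]>130)&(hsv[...,0]<18); q=P[m]; o=s['position'];dz=o[2]-.126
l=(q-[o[0],o[1],dz])@np.array([[.9736,-.2284,0],[.2284,.9736,0],[0,0,1]])
k=(abs(l[:,0])<.108)&(abs(l[:,1])<.05)&(abs(l[:,2]-.01)<.02); k&=(abs(l[:,0])>.02)
L=l[k]
for _ in range(3):
    A=np.c_[L[:,:2],np.ones(len(L))]; c=np.linalg.lstsq(A,L[:,2],rcond=None)[0]; L=L[abs(A@c-L[:,2])<.004]
print('floor tilt deg x,y',np.degrees(c[:2]),'floor h-dz',c[2],len(L))
cv2.imwrite('pics/l%d.png'%(s['t']*100),cv2.resize(f['image'][80:270,270:480],None,fx=3,fy=3)[:,:,::-1]); print('pics/l%d.png'%(s['t']*100))
E
python3 lv.py
```

```text
14.2667 [0.56160176 0.21066429 0.15543227] [ 0.34917621 -0.09735754 -8.98582211] [-0.07730116  0.01154273 -0.0435717 ] 0.014761396654764974 58.57255160808563
floor tilt deg x,y [-0.0709751 -0.0037644] floor h-dz 0.010343343594865738 645
pics/l1426.png
```

The caddy is off the trolley and level to within 0.1°. I'll take it the remaining 9 cm.

>>> move_arm --pt "0 0 0.02 0" --pt "0 0 0.06 0" --pt "0 0 0.12 0" --pt "0 0 0.19 0" --pt "0 0 0.27 0" --pt "0 0 0.35 0" --pt "0 0 0.43 0" --pt "0 0 0.51 0" --pt "0 0 0.59 0" --pt "0 0 0.67 0" --pt "0 0 0.74 0" --pt "0 0 0.8 0" --pt "0 0 0.85 0" --pt "0 0 0.89 0" --pt "0 0 0.91 0" --pt "0 0 0.92 0" --pt "0 0 0.92 0" --pt "0 0 0.92 0" --pt "0 0 0.92 0" --pt "0 0 0.92 0"

```text
t: 15.98
position: [0.5617, 0.2107, 0.2474]
ee_rot: [-0.0, 0.621, 0.784, -0.0]
contact_force: [-0.6, -0.4, -8.6]
grip_width: 0.0154
grip_force: 58.6
```

```bash
python3 lv.py; ls -t pics | head -1 | xargs -I{} cp pics/{} pics/last.png
```

```text
15.9833 [0.56169753 0.21068961 0.24744138] [-0.59680683 -0.35591541 -8.59881224] [-0.06763155  0.02537821 -0.06559985] 0.015368572061106601 58.57780873775482
floor tilt deg x,y [-0.21502978 -0.00527683] floor h-dz 0.010236254087045258 663
pics/l1598.png
```

View pics/last.png

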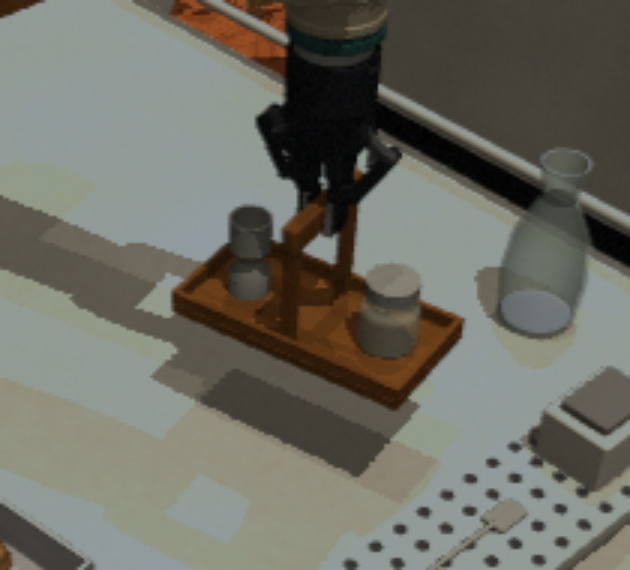

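The caddy hangs level about 12 cm up, with the jigger (250,250) and jar (390,310) standing in it. Handing in.

```bash
python3 -c "
from cell import bot
print(bot.sign_off())"
```

```text
the job is handed in; nothing more can be done
None
```

The job is handed in: the jigger stands in the empty half of the caddy, and the gripper holds the caddy by its bar about 12 cm up, level to about 0.2° with the jar still standing in it, at 16 s of the 59 s allowed.

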